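# Index the reel carrier on the line winder

## Robot

A 6-joint arm with a two-finger parallel gripper is mounted at the origin on the work surface. World frame = base frame: x ahead of the robot, y to its left, z up, the work surface at z = 0. Lengths are in m, angles in rad, forces in N, time in s.
With the tool pointing down it reaches from about 0.375 to 0.975 m from the base axis. Payload 3.8 kg.
Tool frame: the origin (TCP) lies on the centre line of the jaws, within the pads' length; the fingertips stand 14 mm ahead of it and the grasp point (between the pads) lies 5 mm behind it; z points along the fingers, y is the line along which they close (so a half turn about z gives the same grasp; the last joint's range is limited). The gripper opens to 85 mm and grips with 20 to 120 N. Pads are 22 mm wide; open, the fingers measure 114 mm over their backs; the gripper's body (76 mm by 85 mm) begins 54 mm behind the grasp point. The pads swing forward as they close: fully open they stand 13 mm farther back than shut.
Start: joints at [-1.144, 0.264, 1.604, -0, 1.274, -0.037], TCP at [0.302, -0.604, 0.245] pointing down, gripper open.
Joint ranges: [-2.63, 2.63], [-0.94, 2.18], [0.31, 2.57], [-1.31, 4.45], [0, 2.66], [-2.55, 2.55]. Speed limits (rad/s): [2.57, 2.57, 3.14, 3.14, 3.14, 3.14].

## Interface

Orientations are given as a rotation vector (axis times angle).
In Python, from workcell import bot, eyes, spot_in gives the robot as it stands.
- The arm moves only by the tool carry_out, never from a script. Its argument "series" is text: rows parted by semicolons, each of 4 numbers parted by spaces: the shift along the world's x, y, z in m, then the turn about the world's z in degrees. In form: tx ty tz roll; .... A call has 1 to 20 rows; each row shifts and turns the commanded pose from where the row before left it; what a row does not reach is not made up. A row lasts 1/8 s, in which the tool goes at most 62.5 mm and 10.7 degrees, less where a joint would pass 70% of its speed; a pose out of reach is approached as far as the arm can. A call is refused whole if a number of a shift passes 0.0625 or a number of a turn 10.7, either way. A call with a gripper value outside its range is refused whole. "jaw" is the gripper command: -1 is shut, 1 is fully open, values between are in proportion, set as the call begins (left out, the last holds). The fingers move at their own pace and stop on an object; "grip_force" is the grip in N (left out, the last holds). Time passes only in rows, so rows that do not move let the fingers close. It gives the time, the measured TCP pose, the force, the opening and the grip force at its end, in the units of the state.
- bot.read_state(): the state, without advancing time (a new reading comes with each control period).
- eyes.read_camera(name): name is "scene" or "top" or "wrist"; returns (picture, depth): 384x512x3 uint8, blue, green, red; 384x512 float32, m along the optical axis (not along the pixel's ray), 0 where there is no reading.
- eyes.get_calibration(name): a dict with "K" (3x3 intrinsics, pixels), "distortion" ([k1, k2, p1, p2, k3] as OpenCV has them; the pictures are not rectified), "position" and "rotation" of the camera in the world; the wrist camera has in their place "T_tool_cam" (4x4, takes a point from camera to tool coordinates, whose origin is the TCP and whose axes are the flange's). Camera axes: x right, y down, z forward; pixel columns grow to the right and rows downward; lengths in m; the calibration is good to about 2 mm. A picture is of the moment at which its call begins: read the wrist's pose just before it. get_calibration takes no time and is no camera call.
- bot.finish_job(): hands the job in; it is judged then, once.
Trained networks look in the newest picture that a camera, given by its name, has taken for a name from the list of things; names that differ only in an ending like _2 or _b are one class to them, and where a whole thing is asked for, a point or a joint stands for the part that bears it (a point fixed in the world has none). Each returns a list of dicts, best first, with "score" (0 to 1); they miss things now and then, are a little off and sometimes report something else, mostly with a low value. They report only what shows in the picture. A call takes as long as a camera call. They do not tell look-alikes from the thing itself.
- spot_in(camera, target): "rect" ([centre column, centre row, width, height] in pixels, round what is visible of it).
The state is a dict: "time": time; "q": joint angles; "joint_vel": joint speeds; "joint_torque": joint torques, N m; "tool_pos": TCP position; "tcp_rot": TCP orientation; "wrist_force": force on the tool from outside, world axes, zero at the start; "torque": the same for the moment, N m; "width": opening from 0.0 (shut) to 1.0 (fully open); "grip_force": force on a finger pad.
Only numpy, scipy, OpenCV 4.12 (cv2) and the standard library are available. Lean on these libraries where they do the work, as an engineer would, in place of code of your own. Each camera call takes 0.05 s, during which the arm holds its last target. There are 200 camera calls.

## Task

Get the line winder on the tackle counter ready: pick up the loose reel carrier and lay it in the winder's bed, hole end towards the headstock, close up to the tail stop so that it rides on top of the index pin. Then slide it along the bed towards the headstock until its hole finds the pin and the plate drops flat onto the bed floor; let go of it there. Leave the jar, the line spool and the lure tray where they are.

Things in the scene. Friction and masses are not known exactly. Their poses are not given: they have to be found in the camera images.
- carrier_mid (a point): Loose reel carrier, bare aluminium, 0.3 to 0.65 kg: flat plate 180 (its x) x 70 (y) x 8 mm with an upright tongue in its middle to grip, 14 mm thick (x), 44 mm wide (y), from 8 to 58 mm above the plate's underside. This point: on the tongue's axis, half-way up, 33 mm above the underside. z up; +x is the end with the hole, to face the headstock.
- carrier_hole (a point): Centre, at the plate's top face, of the round through hole in the carrier: 22 mm across, on the plate's centre line, 40 mm from the tongue's axis towards the carrier's +x. Same axes as the carrier. Pushed slowly (20 mm/s) by the tongue, not gripped, the carrier slides with 1 to 6 N, drops over the pin by its own weight and is then stopped by it.
- bed_floor (a point): Fixed grey line winder: centre of its channel's floor, 14 mm above the counter. x along the channel to the headstock, z up. Channel 240 mm long, 76 mm wide (y) between fences 16 mm high, with 45 degree flared lips up to 25 mm above the floor. The carrier's middle can lie at x = -30 to +30 mm. Headstock: box 85 mm tall at x = 195 to 275 mm, line spool on its side.
- tail_stop (a point): Foot of the channel's tail stop (inner face, floor height), at x = -120 mm of the bed: the end away from the headstock. The stop is 20 mm high and 12 mm thick. Axes as the bed.
- head_stop (a point): Foot of the channel's head stop (inner face, floor height), at x = +120 mm of the bed: the end near the headstock. The stop is 20 mm high and 12 mm thick. Axes as the bed.
- pin_slot (a point): Middle of the dark slot, on the channel's centre line at x = +45 mm of the bed, in which the steel index pin (14 mm across, bevelled top 9 mm above the floor) is clamped. The pin is anywhere from 15 mm before to 15 mm past this point along x: not measured, and under the plate once that lies in. Carrier on the pin: hole end up by 9 to 13 mm, middle by 4 to 7 mm.
- jar: Bystander: lidded jar, 70 mm in diameter, 100 mm tall, origin under its centre. Leave alone.
- line_spool: Bystander: grey line spool lying flat, 80 mm in diameter, 48 mm tall, origin under its centre. Leave alone.
- lure_tray: Bystander: clear divided tray 110 (x) x 160 (y) x 40 mm, origin under its centre. Leave alone.
Not all that is in view belongs to the job. What is shaped like the part that bears carrier_mid but black or orange is not meant.

How it is judged:
By the outcome, as a careful person would: the job done as asked, in the order asked, and still so for the second after the job is handed in, with the robot touching nothing.
It also fails if it takes over 42 s, if anything falls off the work surface, if the arm or the gripper's body presses on something with over 40 N, if the wrist force passes 120 N, or if a joint passes its speed limit or range.

## Working session

There is one attempt and no reset: what is moved stays moved. The work goes in short steps, Python scripts to look and compute and a tool call to move; the robot and the scene stay as the last step left them, time stands still between calls to the robot, and variables do not carry over. Pictures are saved under pics/ and viewed, at most 10 in all, crops included, and the job is handed in when it is done.

Besides the shell and the picture viewer there is one more tool, called after ">>>" as name(argument=value, ...), one argument or row to a line, values as JSON. carry_out: Moves the arm, as the interface text tells. Its arguments: {"type":"object","properties":{"series":{"type":"string"},"jaw":{"type":"number"},"grip_force":{"type":"number"}},"required":["series"]}

```bash
mkdir -p pics; cat > h.py <<'E'
import numpy as np,cv2
from workcell import bot,eyes,spot_in
from scipy.spatial.transform import Rotation as R
def cam(n):
    c=eyes.get_calibration(n);K=np.array(c["K"]);d=np.array(c["distortion"])
    if n=="wrist":
        s=bot.read_state();T=np.array(c["T_tool_cam"]);Rt=R.from_rotvec(s["tcp_rot"]).as_matrix()
        return K,d,Rt@T[:3,:3],Rt@T[:3,3]+np.array(s["tool_pos"])
    return K,d,np.array(c["rotation"]).reshape(3,3) if np.size(c["rotation"])==9 else R.from_rotvec(c["rotation"]).as_matrix(),np.array(c["position"])
def cloud(C,dep):
    K,d,Rm,p=C
    h,w=dep.shape;uv=np.stack(np.meshgrid(np.arange(w),np.arange(h)),-1).reshape(-1,1,2).astype(float)
    n=cv2.undistortPoints(uv,K,d).reshape(h,w,2)
    P=np.dstack([n,np.ones((h,w))])*dep[...,None]
    return P@Rm.T+p
def onplane(C,u,v,z):
    K,d,Rm,p=C
    n=cv2.undistortPoints(np.array([[[u,v]]],float),K,d).reshape(2)
    r=Rm@np.array([n[0],n[1],1]);return p+r*(z-p[2])/r[2]
E
python3 - <<'E'
from h import *
print(bot.read_state())
ims=[]
for n in("scene","top"):
    C=cam(n);im,d=eyes.read_camera(n);np.savez(f"{n}.npz",im=im,d=d,P=cloud(C,d))
    P=cloud(C,d)
    cv2.imwrite(f"pics/{n}.png",im)
    for t in("carrier_mid","carrier_hole","bed_floor","tail_stop","head_stop","pin_slot","jar","line_spool","lure_tray"):
        for r in spot_in(n,t)[:4]:
            u,v=r["rect"][:2];print(n,t,round(r["score"],2),np.round(r["rect"]),np.round(P[int(v),int(u)],3))
E
```

```text
{'time': 0.0, 'q': array([-1.14390514e+00,  2.64754266e-01,  1.60543485e+00, -6.13066848e-05,
        1.27373930e+00, -3.68938777e-02]), 'joint_vel': array([ 0.00140319,  0.00128523,  0.00044907,  0.00101552, -0.00040844,
       -0.00015949]), 'joint_torque': array([-2.71282719e-03, -5.15113592e+01, -3.67312503e+01, -3.02959470e-04,
        1.29491184e-02,  9.79857816e-06]), 'tool_pos': array([ 0.30162843, -0.60302689,  0.24392842]), 'tcp_rot': array([-3.05527656e+00, -7.21503699e-01,  8.00649067e-04]), 'wrist_force': array([ 0.72717844, -0.21506537, -0.09772331]), 'torque': array([ 0.01055338,  0.00041012, -0.00560496]), 'grip_force': 0.0, 'width': 0.9991158273946095}
scene carrier_mid 0.91 [177. 309.  68.  52.] [ 0.709 -0.485  0.013]
scene carrier_mid 0.87 [171. 188.  50.  40.] [ 0.316 -0.288  0.016]
scene carrier_hole 0.87 [188. 231.  60.  32.] [ 0.507 -0.335  0.009]
scene carrier_hole 0.79 [173. 190.  50.  35.] [ 0.322 -0.286  0.004]
scene carrier_hole 0.64 [177. 308.  70.  50.] [ 0.71  -0.487  0.02 ]
scene bed_floor 0.95 [307. 149.  88.  91.] [0.45  0.228 0.009]
scene tail_stop 
[... 609 characters left out ...]
.281  0.057]
top carrier_hole 0.96 [328. 285.  38.  76.] [ 0.311 -0.278  0.059]
top carrier_hole 0.94 [386. 144.  50.  67.] [ 0.689 -0.465  0.041]
top carrier_hole 0.9 [336. 212.  68.  36.] [ 0.505 -0.318  0.008]
top bed_floor 0.77 [141. 236. 158.  94.] [0.452 0.22  0.016]
top tail_stop 0.86 [140. 237. 162.  91.] [0.452 0.223 0.018]
top head_stop 0.78 [142. 235. 164.  88.] [0.457 0.214 0.019]
top pin_slot 0.68 [142. 236. 158.  95.] [0.452 0.218 0.015]
top jar 0.84 [217. 127.  21.  34.] [ 0.73  -0.002  0.102]
top line_spool 0.59 [179. 128.  27.  33.] [0.747 0.11  0.052]
top line_spool 0.22 [145. 236. 166.  92.] [0.452 0.209 0.015]
top lure_tray 0.8 [287. 122.  64.  54.] [ 0.759 -0.192  0.036]
```

View pics/top.png

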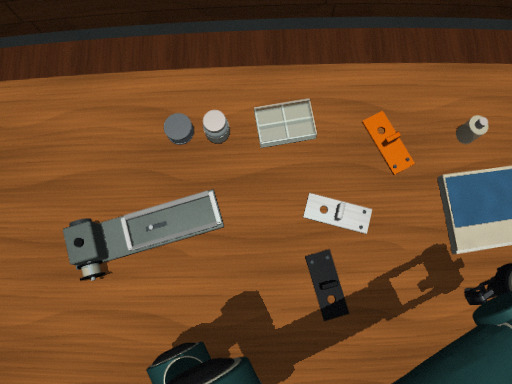

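View pics/scene.png

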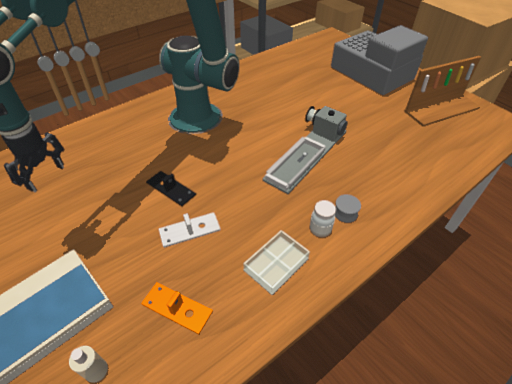

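The top view shows three look-alikes: bare aluminium at (338,213), black at (327,285) and orange at (388,142). I choose the aluminium one. Its hole is at about (323,209), on the left, towards the headstock at (82,240). The bed channel is around (170,222), with its slot near (157,227).

```bash
python3 - <<'E'
from h import *
D=np.load("top.npz");im,P=D["im"],D["P"];C=cam("top")
cr=np.hstack([cv2.resize(im[190:236,300:376],None,fx=5,fy=5,interpolation=2),cv2.resize(im[180:226+0,150:226],None,fx=5,fy=5,interpolation=2)])
cv2.imwrite("pics/crop1.png",cr)
m=np.zeros(im.shape[:2],np.uint8);m[188:240,300:378]=(im[188:240,300:378].min(-1)>130)
cs=max(cv2.findContours(m,0,2)[0],key=cv2.contourArea)
pts=np.array([onplane(C,*c[0],.008)[:2] for c in cs],np.float32)
print(cv2.minAreaRect(pts))
roi=P[188:240,300:378].reshape(-1,3);t=roi[roi[:,2]>.035];print("tongue",len(t),t.mean(0),t.min(0),t.max(0))
print("hole",onplane(C,323.5,209.5,.008))
roi=P[180:290,50:235].reshape(-1,3);ok=roi[:,2]
for lo,hi in((.009,.02),(.024,.045),(.07,.1)):
    q=roi[(ok>lo)&(ok<hi)].astype(np.float32);print(lo,len(q),np.median(q[:,2]),cv2.minAreaRect(q[:,:2].copy()))
E
```

```text
((0.5020557045936584, -0.3246724307537079), (0.17995698750019073, 0.07042324542999268), 73.38585662841797)
tongue 130 [ 0.47156897 -0.28774488  0.25227215] [ 0.33346827 -0.33782678  0.03676524] [ 0.52188101 -0.11187694  1.21683691]
hole [ 0.51245525 -0.28645534  0.008     ]
0.009 3401 0.015420727 ((0.4906696379184723, 0.2281588315963745), (0.23407131433486938, 0.4922097623348236), 5.109055042266846)
0.024 1256 0.035977386 ((0.45567452907562256, 0.1878509670495987), (0.14042654633522034, 0.38849174976348877), 15.621553421020508)
0.07 960 0.09339514 ((0.4164022207260132, 0.35456082224845886), (0.1556376814842224, 0.08349678665399551), 16.516454696655273)
```

View pics/crop1.png

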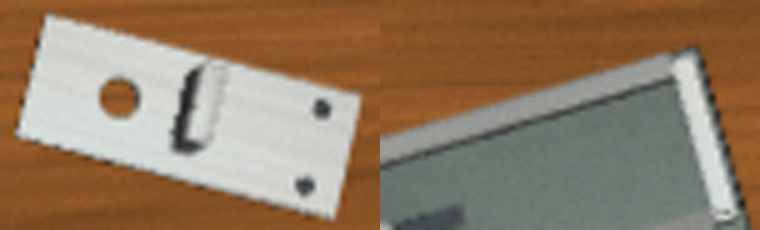

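The crop confirms the bare aluminium plate: hole at (119,97), tongue in the middle, two dark screws at the far end. Next I fit the bed and check where the wrist camera sits.

```bash
python3 - <<'E'
from h import *
D=np.load("top.npz");im,P=D["im"],D["P"];C=cam("top")
c=eyes.get_calibration("wrist");print(np.round(c["T_tool_cam"],3),np.round(c["K"]))
print(C[3])
# tail stop corners / slot / headstock pixels
roi=P[180:290,50:235].reshape(-1,3)
ux=np.array([-np.sin(.272),np.cos(.272)])
z=roi[:,2];q=roi[(z>.022)&(z<.05)]
q=q[q[:,1]<.3]
print(len(q),cv2.minAreaRect(q[:,:2].astype(np.float32)))
# slot: darkest in the floor
g=cv2.cvtColor(im,6)
s=(g<85).astype(np.uint8)[215:240,135:185]
n,l,st,ce=cv2.connectedComponentsWithStats(s)
for i in range(1,n): print(st[i],ce[i]+[135,215],onplane(C,*(ce[i]+[135,215]),.014))
E
```

```text
[[ 0.001 -0.955 -0.298  0.077]
 [ 1.     0.002 -0.001 -0.   ]
 [ 0.002 -0.298  0.955 -0.128]
 [ 0.     0.     0.     1.   ]] [[288.   0. 262.]
 [  0. 288. 194.]
 [  0.   0.   1.]]
[ 0.33346827 -0.11187694  1.21683691]
1204 ((0.48462778329849243, 0.15730704367160797), (0.10129032284021378, 0.3136496841907501), 15.288640975952148)
[1 1 5 2 5] [138.  216.6] [0.50637913 0.22766234 0.014     ]
[7 0 2 1 2] [142.5 215. ] [0.51054656 0.21493248 0.014     ]
[18  7 13  7 51] [158.84313725 224.74509804] [0.4822077  0.16838244 0.014     ]
[11 12  3  4  9] [146.66666667 228.55555556] [0.4724331  0.20252875 0.014     ]
[15 15  1  1  1] [150. 230.] [0.46821481 0.19307995 0.014     ]
[41 23  1  1  1] [176. 238.] [0.44452937 0.12033115 0.014     ]
[44 22  1  1  1] [179. 237.] [0.44708104 0.11202724 0.014     ]
[45 23  5  2  7] [182.42857143 238.71428571] [0.44216652 0.10254719 0.014     ]
```

>>> carry_out(
  series="0.008 0.027 0 -0.8;0.015 0.054 0 -0.8;0.015 0.054 0 -0.8;0.015 0.054 0 -0.8;0.015 0.054 0 -0.8;0.015 0.054 0 -0.8;0.015 0.054 0 -0.8;0.015 0.054 0 -0.8;0.015 0.054 0 -0.8;0.015 0.054 0 -0.8;0.015 0.054 0 -0.8;0.015 0.054 0 -0.8;0.015 0.054 0 -0.8;0.015 0.054 0 -0.8;0.008 0.027 0 0;0 0 0 0;0 0 0 0",
  jaw=1,
  grip_force=60,
)

```text
time: 3.12
tool_pos: [0.5127, 0.1518, 0.2451]
tcp_rot: [3.113, 0.42, -0.001]
wrist_force: [-0.4, -0.5, 0.1]
width: 1.002
grip_force: 0.0
```

```bash
python3 - <<'E'
from h import *
C=cam("wrist");im,d=eyes.read_camera("wrist");P=cloud(C,d);np.savez("w1.npz",im=im,d=d,P=P,K=C[0],dd=C[1],R=C[2],p=C[3])
cv2.imwrite("pics/w1.png",im)
E
```

```text
(no output)
```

View pics/w1.png

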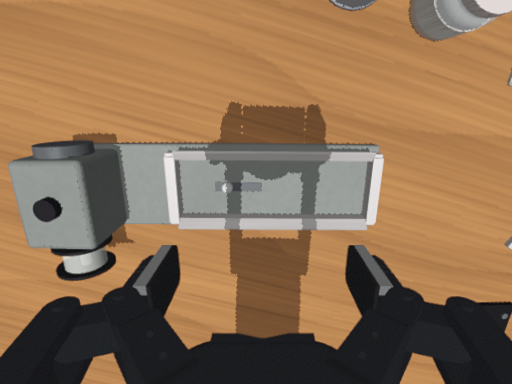

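The wrist view shows the bed: head stop near column 172, tail stop near 375, slot from column 215 to 262 at row 187, and the pin itself visible at (227,187).

```bash
python3 - <<'E'
from h import *
D=np.load("w1.npz");im,P=D["im"],D["P"];C=(D["K"],D["dd"],D["R"],D["p"])
g=cv2.cvtColor(im,6).astype(int)
print("row188",list(g[192,164:190]),list(g[192,356:386]))
print("col300",list(g[145:170,340]),list(g[205:235,340]))
print("z",np.round(P[192,164:190:2,2],3),np.round(P[192,356:386:2,2],3),np.round(P[145:235:3,340,2],3))
print("slot row",list(g[187,208:270]))
# fit in frame: all depth points in channel height band
Q=P[140:235,160:390].reshape(-1,3);z=Q[:,2]
for lo,hi in((.009,.019),(.03,.045)):
    q=Q[(z>lo)&(z<hi)];print(lo,np.median(q[:,2]),cv2.minAreaRect(q[:,:2].astype(np.float32)))
for n,u,v,zz in(("pin",227,187.5,.023),("slotL",215,187,.014),("slotR",262,187,.014)):print(n,onplane(C,u,v,zz))
E
```

```text
row188 [np.int64(157), np.int64(157), np.int64(176), np.int64(214), np.int64(230), np.int64(230), np.int64(230), np.int64(230), np.int64(230), np.int64(230), np.int64(231), np.int64(231), np.int64(198), np.int64(132), np.int64(95), np.int64(95), np.int64(94), np.int64(115), np.int64(143), np.int64(156), np.int64(156), np.int64(155), np.int64(155), np.int64(155), np.int64(155), np.int64(156)] [np.int64(159), np.int64(159), np.int64(159), np.int64(158), np.int64(158), np.int64(157), np.int64(156), np.int64(148), np.int64(115), np.int64(98), np.int64(97), np.int64(95), np.int64(95), np.int64(144), np.int64(221), np.int64(227), np.int64(226), np.int64(225), np.int64(225), np.int64(225), np.int64(225), np.int64(226), np.int64(224), np.int64(192), np.int64(153), np.int64(151), np.int64(153), np.int64(154), np.int64(155), np.int64(155)]
col300 [np.int64(116), np.int64(134), np.int64(144), np.int64(132), np.int64(95), np.int64(92), np.int64(114), np.int64(168), np.int64(190), np.int64(188), np.int64(185), np.int64(186), np.int64(185), np.int64(186), np.int64(187), np.int64(180), np.int64(165
[... 1597 characters left out ...]
p.int64(128), np.int64(127), np.int64(127), np.int64(127), np.int64(127), np.int64(127), np.int64(127), np.int64(127), np.int64(127), np.int64(127), np.int64(126), np.int64(128), np.int64(137), np.int64(156), np.int64(157), np.int64(158), np.int64(158), np.int64(158), np.int64(157), np.int64(158), np.int64(157)]
0.009 0.013437313266529666 ((0.49287524819374084, 0.14303292334079742), (0.1074194684624672, 0.2898443341255188), 16.767017364501953)
0.03 0.034166724884221705 ((0.4911656677722931, 0.1327562779188156), (0.1006629467010498, 0.26543641090393066), 15.109739303588867)
pin [0.47692189 0.18903145 0.023     ]
slotL [0.47059445 0.20469372 0.014     ]
slotR [0.486894   0.14575472 0.014     ]
```

```bash
python3 - <<'E'
from h import *
D=np.load("w1.npz");im=D["im"];C=(D["K"],D["dd"],D["R"],D["p"])
g=cv2.GaussianBlur(cv2.cvtColor(im,6),(3,3),0).astype(float)
def sub(line,a):  # strongest step
    d=np.abs(np.diff(line));k=int(d.argmax());w=d[max(k-1,0):k+2];return a+max(k-1,0)+.5+(w*np.arange(len(w))).sum()/w.sum()
def fit(pts):
    X=np.array([onplane(C,u,v,.0138)[:2] for u,v in pts],np.float32)
    l=cv2.fitLine(X,cv2.DIST_HUBER,0,.001,.001).ravel();a=np.degrees(np.arctan2(l[1],l[0]));return l,a
near=[(u,sub(g[209:216,u],209)) for u in list(range(185,225,3))+list(range(325,360,3))]
far=[(u,sub(g[157:165,u],157)) for u in list(range(325,362,3))]+[(u,sub(g[157:165,u],157)) for u in range(185,210,3)]
head=[(sub(g[v,179:186],179),v) for v in range(170,206,3)]
tail=[(sub(g[v,361:367],361),v) for v in range(170,206,3)]
L={}
for n,p in(("near",near),("far",far),("head",head),("tail",tail)):
    L[n],a=fit(p);print(n,np.round(L[n],4),round(a,2))
def X(a,b):
    a,b=L[a],L[b];s=np.linalg.solve(np.c_[a[:2],-b[:2]],b[2:]-a[2:]);return a[2:]+s[0]*a[:2]
q={(a,b):X(a,b) for a in("near","far") for b in("head","tail")}
h=(q["near","head"]+q["far","head"])/2;t=(q["near","tail"]+q["far","tail"])/2
print(h,t,np.linalg.norm(h-t),np.degrees(np.arctan2(*(h-t)[::-1])),(h+t)/2)
print("w",np.linalg.norm(q["near","head"]-q["far","head"]),np.linalg.norm(q["near","tail"]-q["far","tail"]))
ux=(h-t)/np.linalg.norm(h-t);m=(h+t)/2
for n,u,v,z in(("pin",226,187.5,.023),("sl",215,187,.014),("sr",261.5,187,.014)):
    d=onplane(C,u,v,z)[:2]-m;print(n,d@ux,d@[-ux[1],ux[0]])
E
```

```text
near [ 0.2596 -0.9657  0.4611  0.1025] -74.96
far [ 0.2608 -0.9654  0.5237  0.1457] -74.88
head [0.9675 0.2529 0.4591 0.2479] 14.65
tail [0.961  0.2765 0.5198 0.0166] 16.05
[0.45903593 0.24791624] [0.52125645 0.01699714] 0.2391548 105.08005 [0.4901462  0.13245669]
w 0.07150727 0.07182232
pin 0.059337534193759756 -0.0019417599023231903
sl 0.07483617246503138 8.465006545327488e-05
sr 0.01433573906118421 -0.00031511134880686715
```

>>> carry_out(
  series="-0.001 -0.024 0 -2;-0.001 -0.048 0 -3;-0.001 -0.048 0 -3;-0.001 -0.048 0 -3;-0.001 -0.048 -0.01 -3;-0.001 -0.048 -0.01 -3;-0.001 -0.048 -0.015 -3;-0.001 -0.048 -0.015 -3;-0.001 -0.048 -0.015 -3;-0.001 -0.048 -0.01 -3;-0.001 -0.021 0 -3;0 0 0 0;0 0 0 0",
)

```text
time: 4.8
tool_pos: [0.5018, -0.3241, 0.1708]
tcp_rot: [-3.108, 0.454, -0.001]
wrist_force: [-0.3, -0.2, 0.2]
width: 0.998
grip_force: 0.0
```

```bash
python3 - <<'E'
from h import *
D=np.load("w1.npz");g=cv2.cvtColor(D["im"],6);print(list(g[175:200,248]))
C=cam("wrist");im,d=eyes.read_camera("wrist");P=cloud(C,d)
cv2.imwrite("pics/w2.png",im)
dist=np.hypot(P[...,0]-.502,P[...,1]+.325)
t=P[(dist<.06)&(P[...,2]>.05)&(P[...,2]<.075)];print("tongue",len(t),np.median(t[:,2]),cv2.minAreaRect(t[:,:2].astype(np.float32)))
m=((dist<.13)&(im.min(-1)>110)&(P[...,2]<.02)).astype(np.uint8)
c=max(cv2.findContours(m,0,2)[0],key=cv2.contourArea)
print(cv2.minAreaRect(np.array([onplane(C,*k[0],.008)[:2] for k in c],np.float32)))
E
```

```text
[np.uint8(157), np.uint8(155), np.uint8(155), np.uint8(155), np.uint8(156), np.uint8(157), np.uint8(156), np.uint8(129), np.uint8(122), np.uint8(128), np.uint8(128), np.uint8(129), np.uint8(126), np.uint8(124), np.uint8(126), np.uint8(131), np.uint8(149), np.uint8(157), np.uint8(157), np.uint8(157), np.uint8(156), np.uint8(156), np.uint8(155), np.uint8(155), np.uint8(156)]
tongue 755 0.05718720413769268 ((0.5024309754371643, -0.3249916732311249), (0.014371872879564762, 0.04314988851547241), 74.09513854980469)
((0.501968502998352, -0.3249586820602417), (0.18153530359268188, 0.07133007049560547), 73.46336364746094)
```

View pics/w2.png

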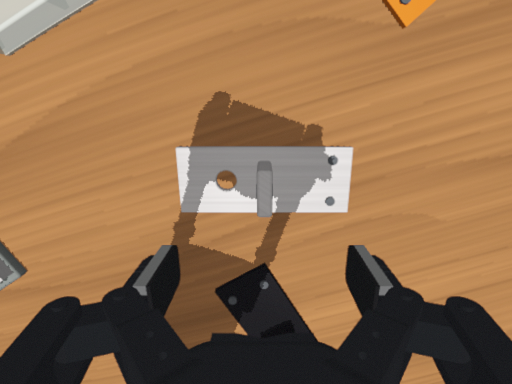

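The aluminium carrier lies between the open fingers, with its tongue at (264,188) and its hole at (226,180). I go down, grip it and lift.

>>> carry_out(
  series="0.0005 -0.001 -0.02 0;0 0 -0.035 0;0 0 -0.035 0;0 0 -0.028 0;0 0 -0.014 0;0 0 -0.007 0;0 0 0 0;0 0 0 0",
)

```text
time: 5.85
tool_pos: [0.5034, -0.3263, 0.0325]
tcp_rot: [3.108, -0.454, 0.003]
wrist_force: [-0.5, -0.2, -0.2]
width: 1.003
grip_force: 0.0
```

>>> carry_out(
  series="0 0 0 0;0 0 0 0;0 0 0 0;0 0 0 0;0 0 0 0;0 0 0 0;0 0 0 0;0 0 0 0",
  jaw=-1,
  grip_force=60,
)

```text
time: 6.85
tool_pos: [0.5026, -0.3259, 0.0315]
tcp_rot: [3.108, -0.454, 0.001]
wrist_force: [-0.8, -0.9, 2.7]
width: 0.155
grip_force: 59.1
```

>>> carry_out(
  series="0 0 0.015 0;0 0 0.04 0;0 0.02 0.04 1.4;-0.0005 0.036 0.02 3;-0.0005 0.043 0 3;-0.0005 0.043 0 3;-0.0005 0.043 0 3;-0.0005 0.043 0 3;-0.0005 0.043 0 3;-0.0005 0.043 0 3;-0.0005 0.043 0 3;-0.0005 0.04 -0.01 3;0 0.025 -0.02 3;0 0.010 -0.02 3;0 0 0 0;0 0 0 0;0 0 0 0",
)

```text
time: 8.98
tool_pos: [0.4988, 0.1058, 0.0975]
tcp_rot: [3.104, 0.483, 0.003]
wrist_force: [0.4, 0.3, -2.6]
width: 0.156
grip_force: 59.0
```

```bash
python3 - <<'E'
from h import *
C=cam("wrist");im,d=eyes.read_camera("wrist");P=cloud(C,d);s=bot.read_state();print(s["tool_pos"],s["tcp_rot"])
t,_=eyes.read_camera("top")
cv2.imwrite("pics/w3.png",np.vstack([np.pad(cv2.resize(t[160:290,50:250],None,fx=1.7,fy=1.7),((0,0),(0,172),(0,0))),im[:320]]))
Z=P[...,2]-s["tool_pos"][2]
m=((Z>-.04)&(Z<-.005)&(np.hypot(P[...,0]-s["tool_pos"][0],P[...,1]-s["tool_pos"][1])<.12)).astype(np.uint8)
c=max(cv2.findContours(m,0,2)[0],key=cv2.contourArea);X=np.array([onplane(C,*k[0],s["tool_pos"][2]-.0235)[:2] for k in c],np.float32)
print(m.sum(),cv2.minAreaRect(X))
E
```

```text
[0.49879139 0.10585526 0.09741229] [3.10415140e+00 4.83347104e-01 2.96685003e-03]
26306 ((0.49930423498153687, 0.10637104511260986), (0.07230653613805771, 0.18005551397800446), 17.779987335205078)
```

View pics/w3.png

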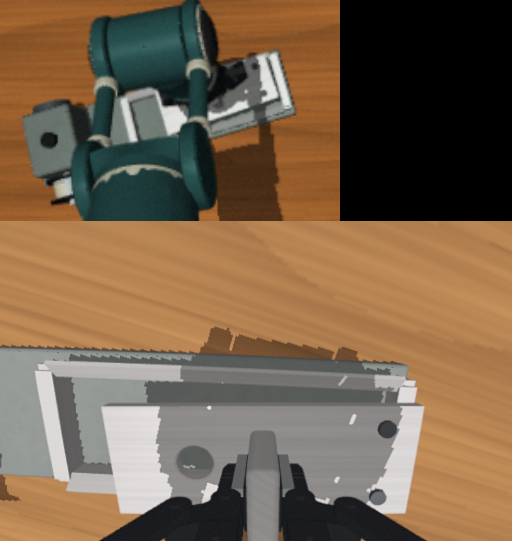

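The wrist view shows the carrier held over the channel, hole end towards the headstock, but turned about 2.7° too far. I correct the yaw and lower it.

>>> carry_out(
  series="-0.001 0 -0.005 -1.4;0 0 -0.01 -1.3;0 0 -0.008 0;0 0 -0.006 0;0 0 -0.004 0;0 0 -0.002 0;0 0 -0.002 0;0 0 0 0;0 0 0 0",
)

```text
time: 10.2
tool_pos: [0.4972, 0.1064, 0.0595]
tcp_rot: [-3.114, -0.412, -0.001]
wrist_force: [0.3, -0.2, -2.7]
width: 0.158
grip_force: 59.0
```

```bash
python3 - <<'E'
from h import *
C=cam("wrist");im,d=eyes.read_camera("wrist");P=cloud(C,d);s=bot.read_state();print(s["tool_pos"],s["tcp_rot"],s["wrist_force"])
cv2.imwrite("pics/w4.png",im)
Z=P[...,2]-s["tool_pos"][2]
E
```

```text
[0.49715286 0.10634799 0.05951933] [-3.11442320e+00 -4.12112789e-01 -7.22645837e-04] [ 0.08157794  0.28499461 -3.45254413]
```

View pics/w4.png

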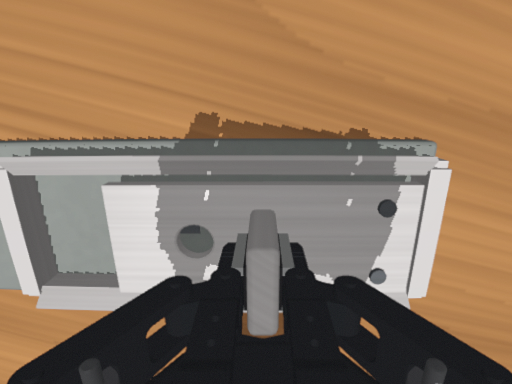

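The plate sits between the fences, with its tail end close inside the tail stop (column 425) and its yaw aligned. A 1 mm lateral fix, then lower until the hole end touches the pin.

>>> carry_out(
  series="0.001 0 -0.001 0;0 0 -0.0015 0;0 0 -0.001 0;0 0 -0.001 0;0 0 0 0;0 0 0 0",
)

```text
time: 11.0
tool_pos: [0.498, 0.1063, 0.0548]
tcp_rot: [-3.114, -0.412, 0.0]
wrist_force: [0.3, 0.2, -2.9]
width: 0.155
grip_force: 59.0
```

>>> carry_out(
  series="0 0 -0.001 0;0 0 -0.001 0;0 0 0 0;0 0 0 0",
)

```text
time: 11.5
tool_pos: [0.4985, 0.1062, 0.0539]
tcp_rot: [3.114, 0.413, 0.001]
wrist_force: [-2.6, -2.6, 5.8]
width: 0.156
grip_force: 60.2
```

>>> carry_out(
  series="0 0 0 0;0 0 0 0;0 0 0 0;0 0 0 0;0 0 0 0",
  jaw=-0.4,
)

```text
time: 12.12
tool_pos: [0.4979, 0.1063, 0.0527]
tcp_rot: [-3.114, -0.412, 0.0]
wrist_force: [0.5, -0.4, -0.1]
width: 0.301
grip_force: 0.0
```

```bash
python3 - <<'E'
from h import *
C=cam("wrist");im,d=eyes.read_camera("wrist");P=cloud(C,d);s=bot.read_state()
cv2.imwrite("pics/w5.png",im)
m=np.array([.4913,.1328]);u=np.array([-.2602,.9655]);v=np.array([-u[1],u[0]])
X=(P[...,:2]-m)@u;Y=(P[...,:2]-m)@v;Z=P[...,2]
for a in range(-115,75,10):
    k=(abs(X-a/1000)<.004)&(abs(Y+.02)<.012)&(Z<.06)&(Z>.01)
    if k.sum()>5: print(a,round(float(np.median(Z[k])),4),end="; ")
t=(Z>.058)&(Z<.085)&(abs(Y)<.03)&(im.min(-1)>90)&(abs(X+.027)<.02);print(t.sum(),np.median(X[t]),np.percentile(X[t],[3,97]),np.median(Y[t]))
E
```

```text
-115 0.0214; -105 0.022; -95 0.023; -85 0.023; -75 0.0236; -65 0.0241; -55 0.0247; -45 0.0255; -35 0.026; -25 0.0335; -15 0.027; -5 0.0274; 5 0.0279; 15 0.0284; 25 0.029; 35 0.0296; 45 0.0301; 55 0.0306; 65 0.031; 3724 -0.02910396965337134 [-0.04362104 -0.0102236 ] -0.00922039908819084
```

View pics/w5.png

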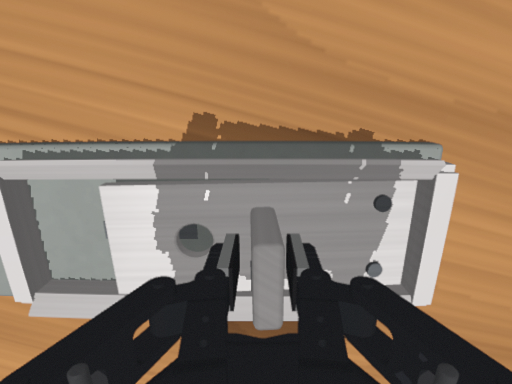

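The carrier rides on the pin: the plate top rises steadily from 22 mm at the tail to 31 mm at the head, and its tail is close to the tail stop. Fingers are open around the tongue. I lower them slightly and push towards the headstock at about 20 mm/s.

>>> carry_out(
  series="0 0 -0.003 0;0 0 -0.003 0;-0.0006 0.0024 0 0;-0.0007 0.0024 0 0;-0.0006 0.0024 0 0;-0.0007 0.0024 0 0;-0.0006 0.0024 0 0;-0.0007 0.0024 0 0;-0.0006 0.0024 0 0;-0.0007 0.0024 0 0;-0.0006 0.0024 0 0;-0.0007 0.0024 0 0;-0.0006 0.0024 0 0;-0.0007 0.0024 0 0",
)

```text
time: 13.92
tool_pos: [0.4906, 0.1351, 0.0472]
tcp_rot: [3.114, 0.412, 0.001]
wrist_force: [0.0, -3.8, 2.9]
width: 0.302
grip_force: 2.1
```

>>> carry_out(
  series="-0.0006 0.0024 0 0;-0.0007 0.0024 0 0;-0.0006 0.0024 0 0;-0.0007 0.0024 0 0",
)

```text
time: 14.42
tool_pos: [0.4875, 0.1449, 0.0468]
tcp_rot: [-3.114, -0.412, 0.0]
wrist_force: [0.5, -2.9, 2.3]
width: 0.3
grip_force: 1.7
```

>>> carry_out(
  series="-0.0007 0.0024 0 0;-0.0006 0.0024 0 0;-0.0007 0.0024 0 0",
)

```text
time: 14.8
tool_pos: [0.4848, 0.1523, 0.0463]
tcp_rot: [-3.114, -0.412, 0.002]
wrist_force: [-0.0, -1.7, -1.4]
width: 0.299
grip_force: 0.7
```

>>> carry_out(
  series="-0.0006 0.0024 0 0;-0.0007 0.0024 0 0",
)

```text
time: 15.05
tool_pos: [0.4839, 0.1568, 0.0465]
tcp_rot: [3.114, 0.412, -0.001]
wrist_force: [0.8, -2.0, -1.9]
width: 0.303
grip_force: 0.7
```

```bash
cat > prof.py <<'E'
from h import *
C=cam("wrist");im,d=eyes.read_camera("wrist");P=cloud(C,d);s=bot.read_state();print(s["tool_pos"],s["wrist_force"])
m=np.array([.4913,.1328]);u=np.array([-.2602,.9655]);v=np.array([-u[1],u[0]])
X=(P[...,:2]-m)@u;Y=(P[...,:2]-m)@v;Z=P[...,2]
for a in range(-105,120,10):
    k=(abs(X-a/1000)<.004)&(abs(Y+.02)<.012)&(Z<.06)&(Z>.005)
    if k.sum()>5: print(a,round(float(np.median(Z[k])),4),end="; ")
cv2.imwrite("pics/last.png",im)
E
python3 prof.py
```

```text
[0.48388076 0.15702912 0.04656955] [-0.08493915  0.15809446  0.03379655]
-105 0.0133; -95 0.0133; -85 0.0134; -75 0.0134; -65 0.0213; -55 0.0216; -45 0.0215; -35 0.0214; -25 0.0214; -15 0.0214; -5 0.0214; 5 0.0216; 15 0.0264; 25 0.0223; 35 0.0216; 45 0.0218; 55 0.0215; 65 0.0216; 75 0.0216; 85 0.0216; 95 0.0216; 105 0.0217; 115 0.0138;
```

The plate is flat: its top is level at 21.5 mm from x = -70 to +109 mm, so its middle is at about +19 mm, with the hole over the pin. I back off and lift clear.

>>> carry_out(
  series="0.0007 -0.0025 0 0;0.0007 -0.0025 0 0;0 0 0 0;0 0 0.008 0;0 0 0.02 0;0 0 0.035 0;0 0 0.05 0;0 0 0.05 0;0 0 0.03 0;0 0 0 0;0 0 0 0",
)

```text
time: 16.48
tool_pos: [0.485, 0.1516, 0.2391]
tcp_rot: [3.114, 0.412, -0.002]
wrist_force: [-0.2, -0.1, -0.1]
width: 0.3
grip_force: 0.0
```

```bash
python3 prof.py
```

```text
[0.48460902 0.15144249 0.23827817] [-0.82740756 -0.17979715 -0.97951415]
-105 0.0134; -95 0.0135; -85 0.0134; -75 0.0135; -65 0.0213; -55 0.0212; -45 0.0216; -35 0.0213; -25 0.0214; -15 0.0214; -5 0.0214; 5 0.0212; 15 0.0217; 25 0.0217; 35 0.0215; 45 0.0216; 55 0.0215; 65 0.0214; 75 0.0215; 85 0.0215; 95 0.0215; 105 0.0217; 115 0.0138;
```

View pics/last.png

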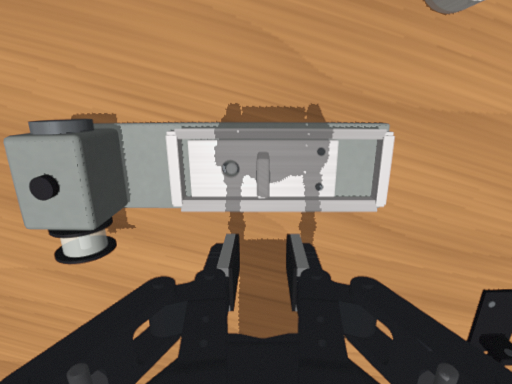

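The carrier lies flat in the bed with the pin visible in its hole at (231,168), and the gripper is clear. I hand the job in.

```bash
python3 -c "
from workcell import bot
print(bot.finish_job())"
```

```text
the job is handed in; nothing more can be done
None
```

The carrier was laid on the pin close up to the tail stop, then slid towards the headstock until it dropped flat over the pin and was let go. The job was handed in at about 16.5 s with the gripper clear, and the jar, line spool and lure tray were not touched.

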